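# Change the line over from nitrogen to vacuum

### The arm

A 7-joint arm with a two-finger parallel gripper is mounted at the origin on a cart in front of the work surface, level with it; the furniture and walls round the work are solid. World frame = base frame: x ahead of the robot, y to its left, z up, the work surface at z = 0. Lengths are in m, angles in rad, forces in N, time in s.
With the tool pointing down it reaches from about 0.425 to 0.875 m from the base axis. Payload 4.7 kg.
Tool frame: the origin (TCP) lies at the very end of the fingers, on their centre line; the grasp point (between the pads) lies 19 mm behind it; z points along the fingers, y is the line along which they close (so a half turn about z gives the same grasp; the last joint's range is limited). The gripper opens to 87 mm and grips with 3 to 60 N. Pads are 19 mm wide; open, the fingers measure 117 mm over their backs; the gripper's body (75 mm by 190 mm) begins 51 mm behind the grasp point.
Start: joints at [1.334, 0.321, -0.07, 1.45, 0.023, 1.371, -0.057], TCP at [0.161, -0.63, 0.223] pointing down, gripper open.
Joint ranges: [-2.86, 2.86], [-0.3, 2.09], [-1.38, 1.24], [0.06, 2.45], [-1.56, 4.7], [0.09, 2.05], [-2.69, 2.69]. Speed limits (rad/s): [2.57, 2.57, 3.14, 3.14, 3.14, 3.14, 3.14].

### API

Orientations are given as a rotation vector (axis times angle).
In Python, from bench import ctrl, vision gives the robot as it stands.
- The arm moves only by the tool jog_arm, never from a script. Its argument "increments" is a list of rows, each an object of numbers: "tx", "ty", "tz": the shift along the tool's x, y, z in mm; "wx", "wy", "wz": the turn, a rotation vector about the tool's x, y, z in rad; "gripper": the opening, from 0 (shut) to 1 (fully open). In form: [{"tx": .., "ty": .., "tz": .., "wx": .., "wy": .., "wz": .., "gripper": ..}, ...]. A call has exactly 5 rows; each row is the pose to reach, as a shift and turn from the pose commanded when the call began, along the tool's axes at that moment; what a row does not reach only later rows make up. A row lasts 1/12 s, in which the tool goes at most 41.7 mm and 7.16 degrees, less where a joint would pass 70% of its speed; a pose out of reach is approached as far as the arm can. A call with a gripper value outside its range is refused whole. The fingers move at their own pace and stop on an object; "grip_force" is the grip in N (left out, the last holds). Time passes only in rows, so rows that repeat a pose let the fingers close, or fill a call up. It gives the time, the measured TCP pose, the force, the opening and the grip force at its end, in the units of the state.
- ctrl.get_state(): the state, without advancing time (a new reading comes with each control period).
- vision.get_image(name): name is "side" or "top"; returns a dict with "color" (420x560x3 uint8, blue, green, red), "fx", "fy", "cx", "cy" (pixels), "extrinsics" (4x4, takes a point from world to camera coordinates). Camera axes: x right, y down, z forward; pixel columns grow to the right and rows downward; lengths in m; the calibration is good to about 2 mm. A picture is of the moment at which its call begins. There is no depth.
- ctrl.close_job(): hands the job in; it is judged then, once.
Trained networks look in the newest picture that a camera, given by its name, has taken for a name from the list of things; names that differ only in an ending like _2 or _b are one class to them, and where a whole thing is asked for, a point or a joint stands for the part that bears it (a point fixed in the world has none). Each returns a list of dicts, best first, with "conf" (0 to 1); they miss things now and then, are a little off and sometimes report something else, mostly with a low value. They report only what shows in the picture. A call takes as long as a camera call.
- vision.spot_in(camera, thing): "bbox" ([left, top, right, bottom] in pixels, round what is visible of it).
The state is a dict: "time": time; "joint_positions": joint angles; "qd": joint speeds; "joint_torque": joint torques, N m; "position": TCP position; "tool_rot": TCP orientation; "ft_force": force on the tool from outside, world axes, zero at the start; "torque": the same for the moment, N m; "grip_width": opening from 0.0 (shut) to 1.0 (fully open); "grip_force": force on a finger pad.
Only numpy, scipy, OpenCV 4.12 (cv2) and the standard library are available. Lean on these libraries where they do the work, as an engineer would, in place of code of your own. Each camera call takes 0.05 s, during which the arm holds its last target. There are 200 camera calls.

### The job

Change the line over from nitrogen to vacuum at the three-valve manifold: with the fingertips only, first push the yellow toggle lever (nitrogen) over centre, away from its outlet barb, until it snaps shut, and only then push the blue lever (vacuum) over towards its outlet barb until it snaps open. Leave the red lever shut, do not pinch any lever between the fingers, and neither pick up nor knock about the glassware and other loose things around it.

Things in the scene. Friction and masses are not known exactly. Their poses are not given: they have to be found in the camera images.
- manifold: Fixed aluminium manifold bar on a steel foot plate 84 x 320 x 8 mm, bar 44 x 290 mm, top 43 mm above the worktop. Origin: centre of the underside on the worktop; y along the bar, x across it, away from the robot. Three seats at y = -90, 0 and +90 mm carry the valves in any order; the valves' axes are parallel to the manifold's.
- yellow_valve: Fixed brass toggle valve with a yellow lever, on one of the manifold's three seats. Origin: centre of its underside, 43 mm above the worktop. x: swing direction of the lever, away from the outlet barb; the barb points along -x (robot side), ends 48 mm from the origin, 55 mm above the worktop. z up. The steel fork that holds the lever pin is 42 mm high, 24 mm wide.
- yellow_lever (a joint): yellow toggle lever, 0 to 0.9 rad: 0 = OPEN, leaning 0.45 rad from upright towards the barb (valve -x), as it starts (0 to 0.02); 0.9 = CLOSED, leaning 0.45 rad away from the barb (valve +x). An over-centre spring drives it from upright (0.45) to the nearer hard stop. Growing values swing the tip towards valve +x. Pin: along valve y, 35 mm above the valve origin. About 3 N at the grip flips it.
- yellow_tip (a point): Top end of the yellow lever on its centre line, 60 mm from the pin: 132 mm above the worktop at either stop, 138 mm upright; the stops are 52 mm apart at the tip. The coloured grip is the upper 45 mm of the lever, an oval 20 mm in swing direction by 14 mm across.
- blue_valve: Fixed brass toggle valve with a blue lever, on one of the manifold's three seats. Origin: centre of its underside, 43 mm above the worktop. x: swing direction of the lever, away from the outlet barb; the barb points along -x (robot side), ends 48 mm from the origin, 55 mm above the worktop. z up. The steel fork that holds the lever pin is 42 mm high, 24 mm wide.
- blue_lever (a joint): blue toggle lever, 0 to 0.9 rad: 0 = CLOSED, leaning 0.45 rad away from the barb (valve +x), as it starts (0 to 0.02); 0.9 = OPEN, leaning 0.45 rad from upright towards the barb (valve -x). An over-centre spring drives it from upright (0.45) to the nearer hard stop. Growing values swing the tip towards valve -x. Pin: along valve y, 35 mm above the valve origin. About 3 N at the grip flips it.
- blue_tip (a point): Top end of the blue lever on its centre line, 60 mm from the pin: 132 mm above the worktop at either stop, 138 mm upright; the stops are 52 mm apart at the tip. The coloured grip is the upper 45 mm of the lever, an oval 20 mm in swing direction by 14 mm across.
- red_valve: Fixed brass toggle valve with a red lever, on one of the manifold's three seats. Origin: centre of its underside, 43 mm above the worktop. x: swing direction of the lever, away from the outlet barb; the barb points along -x (robot side), ends 48 mm from the origin, 55 mm above the worktop. z up. The steel fork that holds the lever pin is 42 mm high, 24 mm wide.
- red_lever (a joint): red toggle lever, 0 to 0.9 rad: 0 = CLOSED, leaning 0.45 rad away from the barb (valve +x), as it starts (0 to 0.02); 0.9 = OPEN, leaning 0.45 rad from upright towards the barb (valve -x). An over-centre spring drives it from upright (0.45) to the nearer hard stop. Growing values swing the tip towards valve -x. Pin: along valve y, 35 mm above the valve origin. About 3 N at the grip flips it.
- red_tip (a point): Top end of the red lever on its centre line, 60 mm from the pin: 132 mm above the worktop at either stop, 138 mm upright; the stops are 52 mm apart at the tip. The coloured grip is the upper 45 mm of the lever, an oval 20 mm in swing direction by 14 mm across.
- wash_bottle: White wash bottle with red spout, 72 x 119 x 225 mm, loose, right of the manifold; origin under its centre.
- beaker: Small clear beaker, 56 mm wide, 71 mm high, loose, at the left end of the manifold; origin under its centre.
- petri_dish: Clear petri dish, 88 mm wide, 14 mm high, loose, behind the manifold; origin under its centre.
- black_stopper: Black rubber stopper, 26 mm wide, 22 mm high, loose, in front of the manifold; origin under its centre.
- tape_roll: Roll of tan tape, 98 mm wide, 25 mm high, lying loose to the right; origin under its centre.

How it is judged:
On the way, in this order (a step that is already met when the one before it is completed fails the run):
1. the yellow lever has snapped shut while the blue one is still shut (value of joint yellow_lever above 0.8 rad and value of joint blue_lever below 0.2 rad), for 0.2 s.
2. the blue lever has snapped open with the yellow one shut (value of joint each of yellow_lever, blue_lever above 0.8 rad), for 0.2 s.
At the end, for the whole second after the job is handed in: The yellow lever rests at its closed stop (joint over 0.8 rad), the blue lever at its open stop (over 0.8 rad), the red lever at its closed stop (under 0.1 rad), and every loose thing is within 20 mm of where it started (all of step 2 and value of joint red_lever below 0.1 rad and distance of each of wash_bottle, beaker, petri_dish, black_stopper, tape_roll from where it was at the start of the episode below 0.02 m); the robot touches nothing.
It fails at once if the blue lever is thrown open while the yellow one is still open (value of joint yellow_lever below 0.45 rad and value of joint blue_lever above 0.45 rad).
It fails at once if the red lever is moved off its closed stop by more than 0.3 rad (value of joint red_lever above 0.3 rad).
It fails at once if a lever is pinched between the fingers (they press on the outlet-side half and the far half of its grip at once, over 5 N each) (contact force between each of yellow_lever_c1, yellow_lever_c2 and the fingers above 5 N or contact force between each of blue_lever_c1, blue_lever_c2 and the fingers above 5 N or contact force between each of red_lever_c1, red_lever_c2 and the fingers above 5 N).
It fails at once if a loose thing is lifted or pushed more than 30 mm (distance of any of wash_bottle, beaker, petri_dish, black_stopper, tape_roll from where it was at the start of the episode above 0.03 m).
It also fails if it takes over 42 s, if anything falls off the work surface, if the arm or the gripper's body presses on something with over 40 N, if the wrist force passes 120 N, or if a joint passes its speed limit or range.

## Working session

There is one attempt and no reset: what is moved stays moved. The work goes in short steps, Python scripts to look and compute and a tool call to move; the robot and the scene stay as the last step left them, time stands still between calls to the robot, and variables do not carry over. Pictures are saved under pics/ and viewed, at most 10 in all, crops included, and the job is handed in when it is done.

Besides the shell and the picture viewer there is one more tool, called after ">>>" in YAML: its name, and indented under it one key for each argument. jog_arm: Moves the arm, as the interface text tells. Its arguments: {"type":"object","properties":{"increments":{"type":"array"},"grip_force":{"type":"number"}},"required":["increments"]}

```bash
mkdir -p pics; cat > h.py <<'E'
import numpy as np, cv2
from bench import ctrl, vision
def ray(im,u,v):
    E=np.array(im["extrinsics"]);R,t=E[:3,:3],E[:3,3]
    d=R.T@np.array([(u-im["cx"])/im["fx"],(v-im["cy"])/im["fy"],1]);return -R.T@t,d
def at_z(im,u,v,z):
    c,d=ray(im,u,v);return c+d*(z-c[2])/d[2]
def proj(im,p):
    E=np.array(im["extrinsics"]);q=E[:3,:3]@np.array(p)+E[:3,3]
    return np.array([im["fx"]*q[0]/q[2]+im["cx"],im["fy"]*q[1]/q[2]+im["cy"]])
E
python3 - <<'E'
from h import *
ims={}
for n in("top","side"):
    im=ims[n]=vision.get_image(n);cv2.imwrite(f"pics/{n}0.png",im["color"])
    print(n,"cam",ray(im,0,0)[0].round(3))
    for t in ["yellow_tip","blue_tip","red_tip","manifold","wash_bottle","beaker","petri_dish","black_stopper","tape_roll"]:
        r=vision.spot_in(n,t)
        if r:
            b=r[0]["bbox"];print(t,round(r[0]["conf"],2),np.round(b),at_z(im,(b[0]+b[2])/2,(b[1]+b[3])/2,.115 if 'tip' in t else 0.02).round(3))
s=ctrl.get_state();print(s["time"],s["position"],s["tool_rot"],s["grip_width"])
E
```

```text
top cam [0.353 0.013 1.056]
yellow_tip 0.15 [233. 193. 247. 232.] [0.556 0.13  0.115]
blue_tip 0.51 [397. 210. 452. 254.] [ 0.514 -0.314  0.115]
red_tip 0.62 [233. 192. 244. 212.] [0.582 0.135 0.115]
manifold 0.85 [174. 188. 303. 241.] [0.571 0.146 0.02 ]
wash_bottle 0.6 [397. 210. 452. 253.] [ 0.53  -0.347  0.02 ]
beaker 0.63 [140. 204. 170. 228.] [0.563 0.368 0.02 ]
petri_dish 0.98 [230. 155. 264. 188.] [0.691 0.127 0.02 ]
tape_roll 0.84 [352. 260. 392. 299.] [ 0.405 -0.204  0.02 ]
side cam [0.516 0.881 0.539]
yellow_tip 0.77 [266. 251. 282. 278.] [0.543 0.233 0.115]
blue_tip 0.69 [247. 214. 257. 230.] [0.599 0.059 0.115]
red_tip 0.59 [245. 232. 262. 256.] [0.589 0.157 0.115]
manifold 0.74 [238. 239. 296. 334.] [0.56  0.173 0.02 ]
wash_bottle 0.78 [280. 149. 304. 208.] [ 0.506 -0.47   0.02 ]
beaker 0.57 [245. 318. 276. 367.] [0.564 0.339 0.02 ]
petri_dish 0.93 [187. 266. 226. 291.] [0.696 0.147 0.02 ]
black_stopper 0.43 [296. 284. 310. 294.] [0.485 0.18  0.02 ]
tape_roll 0.56 [312. 202. 341. 225.] [ 0.406 -0.186  0.02 ]
1.0 [ 0.1613284  -0.62973276  0.22263297] [ 3.11668165e+00  3.93008264e-01 -2.09559820e-05] 0.9998264411368927
```

```bash
python3 - <<'E'
import cv2
a=cv2.imread("pics/top0.png")[140:310,120:460];b=cv2.imread("pics/side0.png")[140:380,170:350]
cv2.imwrite("pics/t1.png",cv2.resize(a,None,fx=2.35,fy=2.35,interpolation=2));cv2.imwrite("pics/s1.png",cv2.resize(b,None,fx=2.5,fy=2.5,interpolation=2))
E
```

```text
(no output)
```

View pics/t1.png

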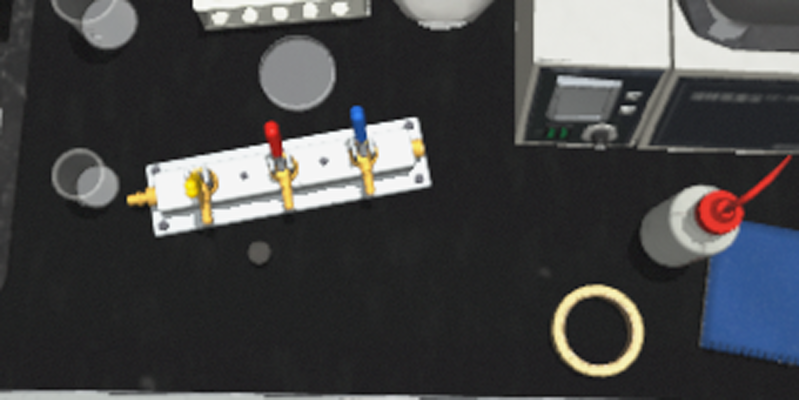

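View pics/s1.png

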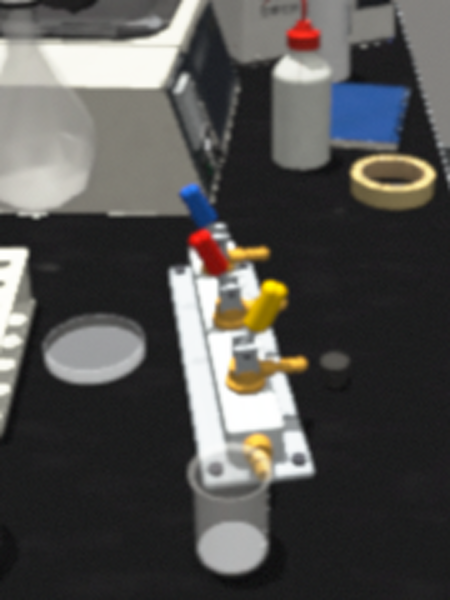

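The pictures show yellow on the left seat (top crop ≈192,184), red in the middle (271,126) and blue on the right (357,110). The plate corners are at crop (153,236), (430,185), (415,118) and (147,166), so the manifold is yawed about 10°.

```bash
python3 - <<'E'
from h import *
im=vision.get_image("top");sd=vision.get_image("side")
C=np.array([at_z(im,u/2.35+120,v/2.35+140,.008)[:2] for u,v in [(153,236),(430,185),(415,118),(147,166)]])
print(C.round(3));c=C.mean(0)
ey=(C[0]-C[1])+(C[3]-C[2]);ey/=np.linalg.norm(ey);ex=np.array([ey[1],-ey[0]])
print("c",c,"yaw",np.arctan2(ex[1],ex[0]),np.linalg.norm(C[0]-C[1]),np.linalg.norm(C[0]-C[3]))
def mask(img):
    h=cv2.cvtColor(img,cv2.COLOR_BGR2HSV);H,S,V=cv2.split(h)
    return {"yellow":(H>=25)&(H<=33)&(S>180)&(V>90),"red":((H<6)|(H>174))&(S>150)&(V>60),"blue":(H>100)&(H<125)&(S>160)&(V>60)}
for n,y,s in(("yellow",.09,-1),("red",0,1),("blue",-.09,1)):
    o=c+ey*y; g=lambda r:np.r_[o+ex*s*np.sin(.45)*r,.078+np.cos(.45)*r]
    for I in(im,sd):
        m=mask(I["color"])[n].copy();p=proj(I,g(.0375))
        k=np.zeros_like(m);x,yy=p.astype(int);k[yy-22:yy+22,x-22:x+22]=1
        v,u=np.where(m&k);print(n,"pred grip centre",p.round(1),"tip",proj(I,g(.06)).round(1),"seen",len(u),u.mean().round(1),v.mean().round(1),at_z(I,u.mean(),v.mean(),.112).round(3), "model",g(.0375).round(3),g(.06).round(3))
E
```

```text
[[ 0.501  0.287]
 [ 0.564 -0.027]
 [ 0.643 -0.009]
 [ 0.582  0.3  ]]
c [0.57239313 0.13762909] yaw 0.196293570442486 0.3202169540773747 0.08216841538027207
yellow pred grip centre [201.9 219.1] tip [200.6 221.4] seen 24 200.9 219.3 [0.538 0.225 0.112] model [0.539 0.223 0.112] [0.529 0.221 0.132]
yellow pred grip centre [276.4 262.9] tip [281.4 253.4] seen 33 278.2 254.5 [0.536 0.192 0.112] model [0.539 0.223 0.112] [0.529 0.221 0.132]
red pred grip centre [236.3 199.7] tip [234.7 193.8] seen 85 236.0 197.9 [0.593 0.142 0.112] model [0.588 0.141 0.112] [0.598 0.143 0.132]
red pred grip centre [254.1 241.4] tip [249.1 233.3] seen 153 252.8 240.1 [0.591 0.136 0.112] model [0.588 0.141 0.112] [0.598 0.143 0.132]
blue pred grip centre [272.4 193.2] tip [271.4 187.2] seen 71 272.1 191.2 [0.611 0.053 0.112] model [0.606 0.053 0.112] [0.616 0.054 0.132]
blue pred grip centre [249.5 222.2] tip [245.  214.6] seen 124 249.2 222.1 [0.607 0.052 0.112] model [0.606 0.053 0.112] [0.616 0.054 0.132]
```

>>> jog_arm:
  increments:
    - {"tx": 30, "ty": -20, "tz": -20, "wz": 0.01, "gripper": 0}
    - {"tx": 60, "ty": -40, "tz": -40, "wz": 0.02, "gripper": 0}
    - {"tx": 90, "ty": -60, "tz": -60, "wz": 0.03, "gripper": 0}
    - {"tx": 120, "ty": -80, "tz": -75, "wz": 0.04, "gripper": 0}
    - {"tx": 150, "ty": -100, "tz": -85, "wz": 0.054, "gripper": 0}

```text
validation failed for argument at $.in...
```

```bash
cat > d.py <<'E'
import sys
from h import *
from scipy.spatial.transform import Rotation as R
s=ctrl.get_state();M=R.from_rotvec(s["tool_rot"]).as_matrix();p=np.array(s["position"])
print(s["time"],p.round(4),"yaw",np.arctan2(M[1,0],M[0,0]).round(3),"tilt",M[:2,2].round(3),"F",np.round(s["ft_force"],1),"w",round(s["grip_width"],2),"q",np.round(s["joint_positions"],2))
for a in sys.argv[1:]: print(a,(M.T@(np.array(eval(a))-p)*1000).round(1))
E
python3 d.py .40,-.35,.31 .42,-.05,.31 .44,.19,.31
```

```text
1.1 [ 0.1613 -0.6297  0.2226] yaw 0.251 tilt [-0. -0.] F [ 0.5 -0.7  0.4] w 1.0 q [ 1.33  0.32 -0.07  1.45  0.02  1.37 -0.06]
.40,-.35,.31 [ 300.7 -211.7  -87.5]
.42,-.05,.31 [ 394.5 -497.4  -87.5]
.44,.19,.31 [ 473.4 -724.9  -87.5]
```

>>> jog_arm:
  increments:
    - {"tx": 30, "ty": -20, "tz": -20, "wx": 0, "wy": 0, "wz": 0.01, "gripper": 0}
    - {"tx": 60, "ty": -40, "tz": -40, "wx": 0, "wy": 0, "wz": 0.02, "gripper": 0}
    - {"tx": 90, "ty": -60, "tz": -60, "wx": 0, "wy": 0, "wz": 0.03, "gripper": 0}
    - {"tx": 120, "ty": -80, "tz": -75, "wx": 0, "wy": 0, "wz": 0.04, "gripper": 0}
    - {"tx": 150, "ty": -100, "tz": -85, "wx": 0, "wy": 0, "wz": 0.054, "gripper": 0}

```text
time: 1.52
position: [0.2831, -0.4947, 0.3098]
tool_rot: [3.124, 0.307, 0.002]
ft_force: [0.5, 0.0, -0.1]
grip_width: 0.712
grip_force: 0.0
```

```bash
python3 d.py .40,-.35,.31 .42,-.05,.31 .44,.19,.31
```

```text
1.5167 [ 0.2831 -0.4947  0.3098] yaw 0.196 tilt [ 0.001 -0.003] F [ 0.5  0.  -0.1] w 0.71 q [ 1.16  0.13 -0.17  1.51  0.02  1.5  -0.39]
.40,-.35,.31 [ 142.9 -119.2   -0.4]
.42,-.05,.31 [ 220.9 -409.5   -1.2]
.44,.19,.31 [ 287.3 -641.    -1.8]
```

>>> jog_arm:
  increments:
    - {"tx": 25, "ty": -25, "tz": 0, "wx": 0, "wy": 0, "wz": 0, "gripper": 0}
    - {"tx": 50, "ty": -52, "tz": 0, "wx": 0, "wy": 0, "wz": 0, "gripper": 0}
    - {"tx": 75, "ty": -80, "tz": 0, "wx": 0, "wy": 0, "wz": 0, "gripper": 0}
    - {"tx": 95, "ty": -110, "tz": 0, "wx": 0, "wy": 0, "wz": 0, "gripper": 0}
    - {"tx": 110, "ty": -140, "tz": 0, "wx": 0, "wy": 0, "wz": 0, "gripper": 0}

```text
time: 1.93
position: [0.3638, -0.3344, 0.3076]
tool_rot: [3.126, 0.312, 0.001]
ft_force: [1.2, 0.2, 0.6]
grip_width: 0.326
grip_force: 0.0
```

>>> jog_arm:
  increments:
    - {"tx": 15, "ty": -35, "tz": 0, "wx": 0, "wy": 0, "wz": 0, "gripper": 0}
    - {"tx": 30, "ty": -70, "tz": 0, "wx": 0, "wy": 0, "wz": 0, "gripper": 0}
    - {"tx": 45, "ty": -108, "tz": 0, "wx": 0, "wy": 0, "wz": 0, "gripper": 0}
    - {"tx": 60, "ty": -145, "tz": 0, "wx": 0, "wy": 0, "wz": 0, "gripper": 0}
    - {"tx": 75, "ty": -180, "tz": 0, "wx": 0, "wy": 0, "wz": 0, "gripper": 0}

```text
time: 2.35
position: [0.4007, -0.1433, 0.3078]
tool_rot: [3.125, 0.309, 0.001]
ft_force: [0.4, -0.5, 0.9]
grip_width: 0.016
grip_force: 0.0
```

```bash
python3 d.py .42,-.05,.31 .46,.208,.25 .48,.211,.25
```

```text
2.35 [ 0.4007 -0.1433  0.3078] yaw 0.197 tilt [ 0.001 -0.001] F [ 0.4 -0.5  0.9] w 0.02 q [ 0.87 -0.19 -0.5   1.81 -0.09  1.51 -0.99]
.42,-.05,.31 [ 37.2 -87.7  -2.3]
.46,.208,.25 [ 127.  -332.9   57.5]
.48,.211,.25 [ 147.2 -331.9   57.5]
```

>>> jog_arm:
  increments:
    - {"tx": 15, "ty": -36, "tz": 5, "wx": 0, "wy": 0, "wz": 0, "gripper": 0}
    - {"tx": 30, "ty": -72, "tz": 15, "wx": 0, "wy": 0, "wz": 0, "gripper": 0}
    - {"tx": 45, "ty": -108, "tz": 25, "wx": 0, "wy": 0, "wz": 0, "gripper": 0}
    - {"tx": 60, "ty": -145, "tz": 40, "wx": 0, "wy": 0, "wz": 0, "gripper": 0}
    - {"tx": 75, "ty": -180, "tz": 50, "wx": 0, "wy": 0, "wz": 0, "gripper": 0}

```text
time: 2.77
position: [0.4386, 0.0475, 0.257]
tool_rot: [3.125, 0.308, 0.001]
ft_force: [1.6, -1.2, 0.2]
grip_width: 0.009
grip_force: 0.0
```

>>> jog_arm:
  increments:
    - {"tx": 15, "ty": -33, "tz": 10, "wx": 0, "wy": 0, "wz": 0, "gripper": 0}
    - {"tx": 30, "ty": -65, "tz": 20, "wx": 0, "wy": 0, "wz": 0, "gripper": 0}
    - {"tx": 45, "ty": -98, "tz": 30, "wx": 0, "wy": 0, "wz": 0, "gripper": 0}
    - {"tx": 60, "ty": -130, "tz": 45, "wx": 0, "wy": 0, "wz": 0, "gripper": 0}
    - {"tx": 60, "ty": -145, "tz": 60, "wx": 0, "wy": 0, "wz": 0, "gripper": 0}

```text
time: 3.18
position: [0.4704, 0.2048, 0.1978]
tool_rot: [-3.121, -0.314, -0.004]
ft_force: [-0.6, -0.2, 0.9]
grip_width: 0.002
grip_force: 0.0
```

```bash
python3 d.py .482,.211,.105 .497,.214,.105 .548,.2245,.105
```

```text
3.1833 [0.4704 0.2048 0.1978] yaw 0.201 tilt [0.002 0.005] F [-0.6 -0.2  0.9] w 0.0 q [ 0.53  0.13 -1.05  1.8   0.11  1.28 -1.92]
.482,.211,.105 [12.3 -3.4 92.9]
.497,.214,.105 [27.6 -3.3 92.9]
.548,.2245,.105 [79.7 -3.5 93.1]
```

>>> jog_arm:
  increments:
    - {"tx": 3, "ty": -1, "tz": 25, "wx": 0, "wy": 0, "wz": 0, "gripper": 0}
    - {"tx": 6, "ty": -2, "tz": 50, "wx": 0, "wy": 0, "wz": 0, "gripper": 0}
    - {"tx": 9, "ty": -3, "tz": 72, "wx": 0, "wy": 0, "wz": 0, "gripper": 0}
    - {"tx": 12, "ty": -4, "tz": 88, "wx": 0, "wy": 0, "wz": 0, "gripper": 0}
    - {"tx": 12, "ty": -4, "tz": 92, "wx": 0, "wy": 0, "wz": 0, "gripper": 0}

```text
time: 3.6
position: [0.4791, 0.2052, 0.1029]
tool_rot: [3.126, 0.309, -0.007]
ft_force: [-0.1, 0.2, -0.5]
grip_width: 0.009
grip_force: 0.0
```

```bash
python3 d.py .497,.214,.105 .548,.2245,.105; python3 - <<'E'
from h import *
a=vision.get_image("side")["color"][150:360,180:360];b=vision.get_image("top")["color"][150:260,150:330]
cv2.imwrite("pics/s2.png",np.vstack([cv2.resize(a,None,fx=2,fy=2,interpolation=2),cv2.resize(b,None,fx=2,fy=2,interpolation=2)])[:600])
E
```

```text
3.6 [0.4791 0.2052 0.1029] yaw 0.197 tilt [-0.004 -0.001] F [-0.1  0.2 -0.5] w 0.01 q [ 0.44  0.28 -1.    1.88  0.26  1.12 -2.04]
.497,.214,.105 [19.3 -5.1 -2.2]
.548,.2245,.105 [71.4 -5.4 -2.4]
```

View pics/s2.png

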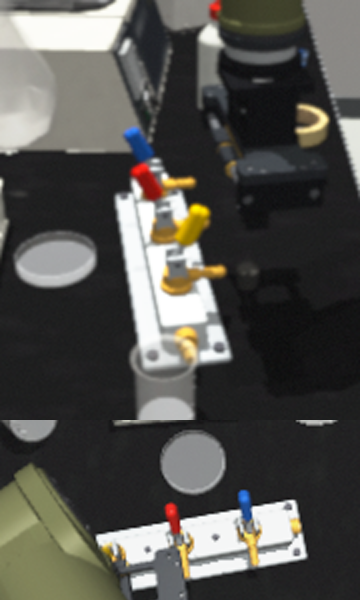

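```bash
python3 - <<'E'
from h import *
im=vision.get_image("side")
for p in [(.479,.205,.103),(.479,.205,.175),(.48,.11,.175),(.46,.30,.175),(.4791,.2052,.25)]: print(p,proj(im,p).round(), ((proj(im,p)-[180,150])*2).round())
a=im["color"][150:330,200:380].astype(float)
cv2.imwrite("pics/s3.png",cv2.resize((255*(a/255)**.45).astype(np.uint8),None,fx=3.3,fy=3.3,interpolation=2))
E
```

```text
(0.479, 0.205, 0.103) [307. 262.] [254. 224.]
(0.479, 0.205, 0.175) [308. 230.] [256. 160.]
(0.48, 0.11, 0.175) [306. 208.] [252. 117.]
(0.46, 0.3, 0.175) [322. 257.] [283. 214.]
(0.4791, 0.2052, 0.25) [309. 193.] [259.  87.]
```

View pics/s3.png

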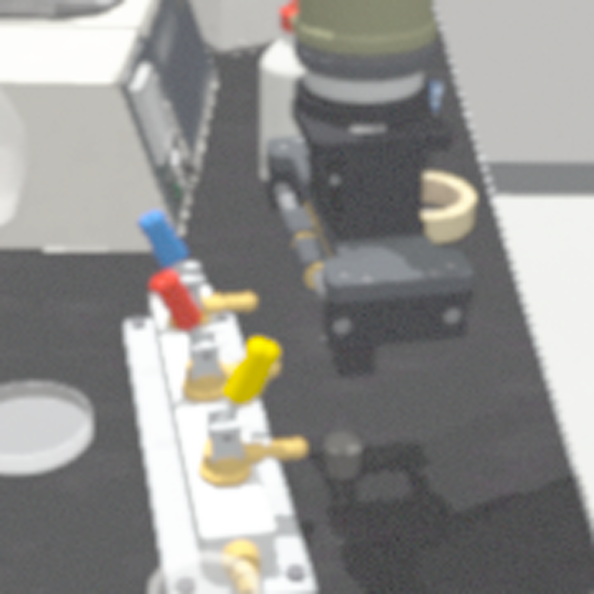

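The gripper is down beside the yellow lever, on its barb side. The fingertip is at crop (350,370), which matches the projection, and the yellow grip is at (252,370). Next I push along tool x.

>>> jog_arm:
  increments:
    - {"tx": 10, "ty": -5, "tz": -2, "wx": 0, "wy": 0, "wz": 0, "gripper": 0}
    - {"tx": 22, "ty": -6, "tz": -2, "wx": 0, "wy": 0, "wz": 0, "gripper": 0}
    - {"tx": 34, "ty": -6, "tz": -2, "wx": 0, "wy": 0, "wz": 0, "gripper": 0}
    - {"tx": 45, "ty": -6, "tz": -2, "wx": 0, "wy": 0, "wz": 0, "gripper": 0}
    - {"tx": 55, "ty": -6, "tz": -2, "wx": 0, "wy": 0, "wz": 0, "gripper": 0}

```text
time: 4.17
position: [0.5342, 0.2225, 0.1093]
tool_rot: [3.126, 0.308, 0.002]
ft_force: [-1.2, 0.5, 1.4]
grip_width: 0.007
grip_force: 0.7
```

>>> jog_arm:
  increments:
    - {"tx": 6, "ty": 0, "tz": 0, "wx": 0, "wy": 0, "wz": 0, "gripper": 0}
    - {"tx": 12, "ty": 0, "tz": 0, "wx": 0, "wy": 0, "wz": 0, "gripper": 0}
    - {"tx": 16, "ty": 0, "tz": 0, "wx": 0, "wy": 0, "wz": 0, "gripper": 0}
    - {"tx": 17, "ty": 0, "tz": 0, "wx": 0, "wy": 0, "wz": 0, "gripper": 0}
    - {"tx": 17, "ty": 0, "tz": 0, "wx": 0, "wy": 0, "wz": 0, "gripper": 0}

```text
time: 4.58
position: [0.55, 0.2258, 0.1076]
tool_rot: [-3.126, -0.309, 0.0]
ft_force: [0.6, -0.7, 0.5]
grip_width: 0.004
grip_force: 0.1
```

```bash
python3 d.py .482,.211,.105; python3 - <<'E'
from h import *
im=vision.get_image("side")
a=im["color"][150:330,200:380].astype(float)
cv2.imwrite("pics/s4.png",cv2.resize((255*(a/255)**.45).astype(np.uint8),None,fx=3.3,fy=3.3,interpolation=2))
E
```

```text
4.5833 [0.55   0.2258 0.1076] yaw 0.197 tilt [-0.  0.] F [ 0.6 -0.7  0.5] w 0.0 q [ 0.32  0.44 -0.94  1.71  0.38  1.19 -2.09]
.482,.211,.105 [-69.6   1.2   2.6]
```

View pics/s4.png

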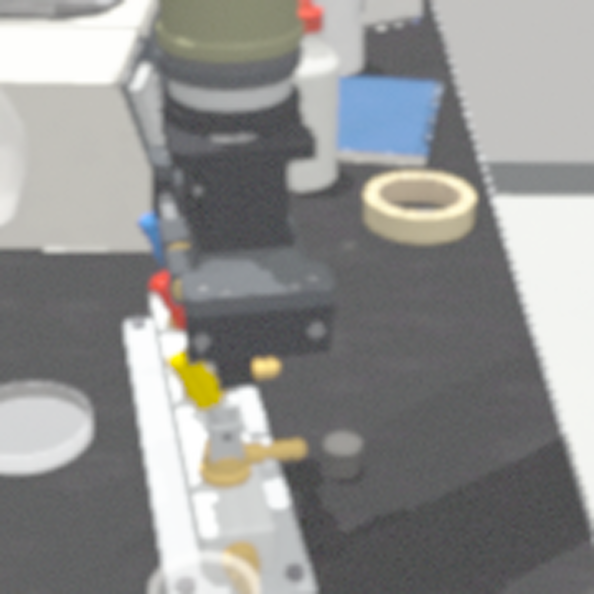

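The yellow lever now leans away from its barb (grip at crop 197,380), so it has snapped shut. I'll retreat, lift and go over to the far side of the blue lever.

>>> jog_arm:
  increments:
    - {"tx": -12, "ty": 0, "tz": -5, "wx": 0, "wy": 0, "wz": 0, "gripper": 0}
    - {"tx": -18, "ty": 0, "tz": -30, "wx": 0, "wy": 0, "wz": 0, "gripper": 0}
    - {"tx": -18, "ty": 0, "tz": -60, "wx": 0, "wy": 0, "wz": 0, "gripper": 0}
    - {"tx": -10, "ty": 15, "tz": -85, "wx": 0, "wy": 0, "wz": 0, "gripper": 0}
    - {"tx": 5, "ty": 40, "tz": -90, "wx": 0, "wy": 0, "wz": 0, "gripper": 0}

```text
time: 5.05
position: [0.5623, 0.1924, 0.2029]
tool_rot: [-3.123, -0.32, -0.011]
ft_force: [1.5, 1.4, -0.1]
grip_width: 0.005
grip_force: 0.0
```

>>> jog_arm:
  increments:
    - {"tx": 12, "ty": 25, "tz": 0, "wx": 0, "wy": 0, "wz": 0, "gripper": 0}
    - {"tx": 25, "ty": 52, "tz": 0, "wx": 0, "wy": 0, "wz": 0, "gripper": 0}
    - {"tx": 40, "ty": 80, "tz": 0, "wx": 0, "wy": 0, "wz": 0, "gripper": 0}
    - {"tx": 52, "ty": 108, "tz": 0, "wx": 0, "wy": 0, "wz": 0, "gripper": 0}
    - {"tx": 62, "ty": 130, "tz": 0, "wx": 0, "wy": 0, "wz": 0, "gripper": 0}

```text
time: 5.47
position: [0.6499, 0.0692, 0.1973]
tool_rot: [3.125, 0.305, 0.0]
ft_force: [1.1, 0.6, -0.2]
grip_width: 0.008
grip_force: 0.0
```

```bash
python3 d.py .649,.066,.114; python3 - <<'E'
from h import *
im=vision.get_image("side")
a=im["color"][110:310,130:370].astype(float)
cv2.imwrite("pics/s5.png",cv2.resize((255*(a/255)**.45).astype(np.uint8),None,fx=3,fy=3,interpolation=2))
E
```

```text
5.4667 [0.6499 0.0692 0.1973] yaw 0.195 tilt [ 0.    -0.001] F [ 1.1  0.6 -0.2] w 0.01 q [ 0.5   0.48 -0.89  1.45  0.38  1.39 -1.78]
.649,.066,.114 [-1.5  2.8 83.3]
```

View pics/s5.png

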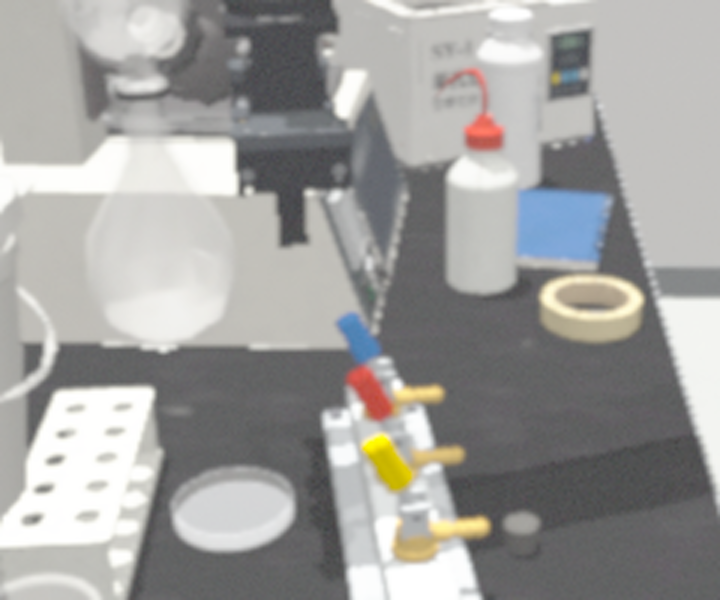

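The yellow lever is shut (crop 387,462), and blue (358,338) and red (371,392) haven't moved. The fingers at (292,240) are on blue's far side and clear of the flask (160,250), so I'll go down.

>>> jog_arm:
  increments:
    - {"tx": 3, "ty": 1, "tz": 20, "wx": 0, "wy": 0, "wz": 0, "gripper": 0}
    - {"tx": 5, "ty": 2, "tz": 40, "wx": 0, "wy": 0, "wz": 0, "gripper": 0}
    - {"tx": 5, "ty": 3, "tz": 60, "wx": 0, "wy": 0, "wz": 0, "gripper": 0}
    - {"tx": 5, "ty": 3, "tz": 78, "wx": 0, "wy": 0, "wz": 0, "gripper": 0}
    - {"tx": 3, "ty": 3, "tz": 84, "wx": 0, "wy": 0, "wz": 0, "gripper": 0}

```text
time: 5.93
position: [0.6504, 0.0695, 0.1104]
tool_rot: [-3.126, -0.309, 0.007]
ft_force: [-0.8, 0.2, 0.4]
grip_width: 0.004
grip_force: 0.0
```

```bash
python3 d.py .600,.056,.110
```

```text
5.9333 [0.6504 0.0695 0.1104] yaw 0.197 tilt [-0.004 -0.   ] F [-0.8  0.2  0.4] w 0.0 q [ 0.48  0.55 -0.86  1.55  0.43  1.25 -1.81]
.600,.056,.110 [-52.1   3.3   0.6]
```

>>> jog_arm:
  increments:
    - {"tx": -10, "ty": 3, "tz": 0, "wx": 0, "wy": 0, "wz": 0, "gripper": 0}
    - {"tx": -18, "ty": 3, "tz": 0, "wx": 0, "wy": 0, "wz": 0, "gripper": 0}
    - {"tx": -26, "ty": 3, "tz": 0, "wx": 0, "wy": 0, "wz": 0, "gripper": 0}
    - {"tx": -34, "ty": 3, "tz": 0, "wx": 0, "wy": 0, "wz": 0, "gripper": 0}
    - {"tx": -42, "ty": 3, "tz": 0, "wx": 0, "wy": 0, "wz": 0, "gripper": 0}

```text
time: 6.35
position: [0.6119, 0.0589, 0.1149]
tool_rot: [3.126, 0.309, 0.004]
ft_force: [1.6, 0.8, 0.7]
grip_width: 0.004
grip_force: 0.5
```

>>> jog_arm:
  increments:
    - {"tx": -6, "ty": 0, "tz": 0, "wx": 0, "wy": 0, "wz": 0, "gripper": 0}
    - {"tx": -11, "ty": 0, "tz": 0, "wx": 0, "wy": 0, "wz": 0, "gripper": 0}
    - {"tx": -13, "ty": 0, "tz": 0, "wx": 0, "wy": 0, "wz": 0, "gripper": 0}
    - {"tx": -13, "ty": 0, "tz": 0, "wx": 0, "wy": 0, "wz": 0, "gripper": 0}
    - {"tx": -10, "ty": 0, "tz": 0, "wx": 0, "wy": 0, "wz": 0, "gripper": 0}

```text
time: 6.77
position: [0.6014, 0.0564, 0.1133]
tool_rot: [3.126, 0.308, -0.001]
ft_force: [0.0, -0.1, -0.2]
grip_width: 0.003
grip_force: 0.0
```

>>> jog_arm:
  increments:
    - {"tx": 10, "ty": 0, "tz": -5, "wx": 0, "wy": 0, "wz": 0, "gripper": 0}
    - {"tx": 18, "ty": 0, "tz": -25, "wx": 0, "wy": 0, "wz": 0, "gripper": 0}
    - {"tx": 20, "ty": 0, "tz": -55, "wx": 0, "wy": 0, "wz": 0, "gripper": 0}
    - {"tx": 20, "ty": 0, "tz": -85, "wx": 0, "wy": 0, "wz": 0, "gripper": 0}
    - {"tx": 20, "ty": 0, "tz": -95, "wx": 0, "wy": 0, "wz": 0, "gripper": 0}

```text
time: 7.18
position: [0.624, 0.0618, 0.2129]
tool_rot: [-3.125, -0.309, -0.009]
ft_force: [0.7, 1.5, 0.5]
grip_width: 0.002
grip_force: 0.0
```

```bash
python3 d.py; python3 - <<'E'
from h import *
im=vision.get_image("side")
a=im["color"][110:310,130:370].astype(float)
cv2.imwrite("pics/s6.png",cv2.resize((255*(a/255)**.45).astype(np.uint8),None,fx=3,fy=3,interpolation=2))
E
```

```text
7.1833 [0.624  0.0618 0.2129] yaw 0.197 tilt [0.006 0.002] F [0.7 1.5 0.5] w 0.0 q [ 0.57  0.41 -0.92  1.51  0.33  1.38 -1.75]
```

View pics/s6.png

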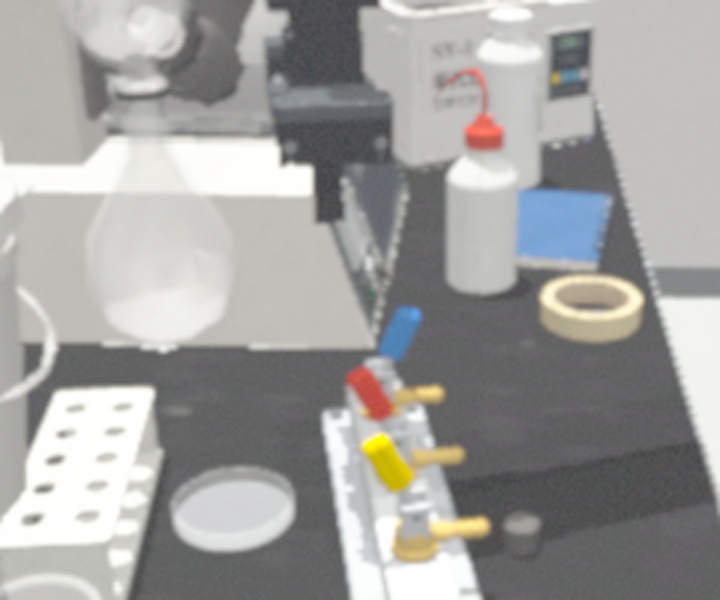

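The blue lever now leans towards its barb (crop 402,333). Yellow is shut (387,462), red is still shut (371,392), and the loose things haven't moved. The gripper is clear, so I'm handing in.

```bash
python3 -c "
from bench import ctrl
print(ctrl.close_job())"
```

```text
the job is handed in; nothing more can be done
None
```

I pushed the yellow lever shut first, then pushed the blue lever open; in the last side picture red was still shut, the loose things in view looked unmoved and the gripper was clear, and I handed the job in at about 7 s (no verdict came back).

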